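# Prop the proving box lid open on its rod

### The arm

A 6-joint arm with a two-finger parallel gripper is mounted at the origin on a cart in front of the work surface, level with it; the furniture and walls round the work are solid. World frame = base frame: x ahead of the robot, y to its left, z up, the work surface at z = 0. Lengths are in mm, angles in degrees, forces in N, time in s.
With the tool pointing down it reaches from about 300 to 850 mm from the base axis. Payload 4.2 kg.
Tool frame: the origin (TCP) lies midway between the tips of the shut fingers; the grasp point (between the pads) lies 19 mm behind it; z points along the fingers, y is the line along which they close (so a half turn about z gives the same grasp; the last joint's range is limited). The gripper opens to 91 mm and grips with 3 to 60 N. Pads are 32 mm wide; open, the fingers measure 118 mm over their backs; the gripper's body (76 mm by 178 mm) begins 60 mm behind the grasp point.
Start: joints at [-47.498, 18.312, 89.639, -0, 72.044, -1.146], TCP at [396.889, -416.08, 213.976] pointing down, gripper open.
Joint ranges: [-177.97, 177.97], [-48.28, 115.42], [12.27, 149.76], [-77.06, 257.06], [2.81, 150.46], [-146.56, 146.56]. Speed limits (degrees/s): [147.25, 147.25, 180, 180, 180, 180].

### API

Orientations are given as [roll, pitch, yaw] about the fixed x, y, z axes, in that order (R = Rz(yaw) Ry(pitch) Rx(roll)).
In Python, from workcell import env gives the robot as it stands.
- The arm moves only by the shell command python3 -m jog 'ROWS' [FORCE]. ROWS is a JSON object of lists of equal length, an entry for each row: "jaw": the finger opening in mm, from 0 to 91.2; "slide": the shift along the tool's x, y, z in units of 30 mm (1.0 is 30 mm), a list of three; "spin": the turn about the tool's z in units of 8 degrees (1.0 is 8 degrees). In form: {"jaw": [jaw, ...], "slide": [[dx, dy, dz], ...], "spin": [spin, ...]}. A call has 1 to 10 rows; each row shifts and turns the commanded pose from where the row before left it, along the tool's axes as they then stand; what a row does not reach is not made up. A row lasts 1/10 s, in which the tool goes at most 50 mm and 8.59 degrees, less where a joint would pass 70% of its speed; a pose out of reach is approached as far as the arm can. A call is refused whole if a number of a shift passes 1 or a number of a turn 1, either way. A call with a gripper value outside its range is refused whole. The fingers move at their own pace and stop on an object; FORCE is the grip in N (left out, the last holds). Time passes only in rows, so rows that do not move let the fingers close. It gives the time, the measured TCP pose, the force, the opening and the grip force at its end, in the units of the state.
- env.state(): the state, without advancing time (a new reading comes with each control period).
- env.grab_frame(name): name is "scene" or "top" or "wrist"; returns the picture (480x640x3 uint8, red, green, blue); there is no depth.
- env.camera_model(name): a dict with "fx", "fy", "cx", "cy" (pixels), "D" ([k1, k2, p1, p2, k3] as OpenCV has them; the pictures are not rectified), "camera_from_world" (4x4, takes a point from world to camera coordinates). Camera axes: x right, y up, looking along -z (the intrinsics and any distortion apply to the point x, -y, -z); pixel columns grow to the right and rows downward; lengths in mm; the calibration is good to about 2 mm. A picture is of the moment at which its call begins: read the wrist's pose just before it. camera_model takes no time and is no camera call; for the wrist camera it gives the pose at the moment of the call.
- env.job_done(): hands the job in; it is judged then, once.
The state is a dict: "time_s": time; "qpos": joint angles; "qvel": joint speeds; "effort": joint torques, N m; "ee_pos": TCP position; "ee_rot": TCP orientation; "force": force on the tool from outside, world axes, zero at the start; "torque": the same for the moment, N m; "gripper_width": finger opening in mm; "gripper_force": force on a finger pad.
Only numpy, scipy, OpenCV 4.12 (cv2) and the standard library are available. Lean on these libraries where they do the work, as an engineer would, in place of code of your own. Each camera call takes 0.05 s, during which the arm holds its last target. There are 200 camera calls.

### The job

The twists in the wooden proving box need air: lift its lid by the thumb pull, then take the prop rod at its right side by the cross grip and set the rod's foot fully home in the holding hole of the steel keeper bar, so that the lid stays propped half open with its weight on the rod. Feel for the hole with a light touch, without forcing the rod against the keeper or letting the lid drop or slam, and leave the things around the box where they are.

Things in the scene. Friction and masses are not known exactly. Their poses are not given: they have to be found in the camera images.
- proving_box: Fixed wooden box, 160 (x) x 260 (y) x 98 mm high; origin: centre of its underside; x points to its back, y to its left, its front faces the robot. A carrying rail runs along the left wall, a batten with the steel keeper bar along the right wall. Dough twists lie inside.
- lid_hinge (a point): Middle of the lid's hinge axis, along the box's y, at the top of the back wall: box x +80, y 0, z +99 mm.
- lid (a joint): Lid angle in rad: 0 shut, grows as the front edge rises; at 1.75 it leans back past upright against its stop and stays there. Let go below about 1.45 it falls shut. The lid weighs about 0.7 kg and is 14 mm thick, 165 mm deep, 264 mm wide. With the foot home in the hole it stands at about 0.9 to 1.05.
- lid_pull (a point): Where to grip the thumb pull, a rounded wooden tongue in the middle of the lid's front edge, 24 mm wide along the box's y, 14 mm thick, 40 mm long. 188 mm in front of the hinge axis and 7 mm above it when shut; turns with the lid. Pinched across its width (fingers closing along the box's y) it can turn between the fingers.
- prop_rod: Steel prop rod, 7 mm thick (last 24 mm: 5 mm), 160 mm from pivot to foot, in the plane box y -150 mm, above the keeper. Origin: its pivot on the lid, 120 mm from the hinge axis, 7 mm above it when shut. x runs from pivot to foot. Stowed it lies along the lid, foot beyond the hinge; swung out it leaves the lid's underside. Its stiff pivot holds it where left.
- rod_grip (a point): Middle of the wooden cross grip on the rod, a round bar, 15 mm thick, 40 mm long, lying along the box's y; 105 mm from the pivot, 55 mm from the foot, its middle 52 mm outside the rod's plane (box y -202 mm). Grip it from straight above, fingers closing along the box's x; it can turn between them. Its position fixes the angles of lid and rod.
- rod_foot (a point): Centre of the steel ball at the rod's end, 9 mm diameter: the foot. Resting on the keeper it is at z 65.5 mm above the box's origin, seated on the bottom of the hole at 53.5 mm.
- keeper_mid (a point): Point at the height of the keeper's flat top, on its middle line: box x -40, y -150, z +61 mm. The keeper, a steel bar 102 mm long, 24 mm wide, lies along the box's x, with one round holding hole in its middle, 12 mm wide, 12 mm deep, rim chamfered 1 mm. Where it is clamped differs: the hole lies up to 22 mm before or behind this point, not reported. Over 25 N dents it.
- cutter_round: Bystander: round tin pastry cutter, 66 mm wide, 41 mm high, beside the right rail; origin under its centre. Leave it alone.
- cutter_fluted: Bystander: fluted tin pastry cutter, 54 mm wide, 39 mm high, beside the left rail; origin under its centre. Leave it alone.
- pastry_brush: Bystander: pastry brush with wooden handle, 182 mm long, 39 mm wide, 12 mm high, lying in front of the box; origin under its centre. Leave it alone.
- bench_scraper: Bystander: steel dough scraper with wooden grip, 95 x 122 x 18 mm, right of the box; origin under its centre. Leave it alone.
- pastry_wheel: Bystander: pastry wheel with turned wooden handle, 161 mm long, 27 mm high, front right; origin under its centre. Leave it alone.
- blue_scoop: Bystander: small open box, 94 x 114 x 33 mm, left of the box; origin under its centre. Leave it alone.

How it is judged:
By the outcome, as a careful person would: the job done as asked, in the order asked, and still so for the second after the job is handed in, with the robot touching nothing.
It also fails if it takes over 72 s, if anything falls off the work surface, if the arm or the gripper's body presses on something with over 40 N, if the wrist force passes 120 N, or if a joint passes its speed limit or range.

## Working session

There is one attempt and no reset: what is moved stays moved. The work goes in short steps, Python scripts to look and compute and a shell command to move; the robot and the scene stay as the last step left them, time stands still between calls to the robot, and variables do not carry over. Pictures are saved under pics/ and viewed, at most 12 in all, crops included, and the job is handed in when it is done.

```bash
mkdir -p pics; ls; cat > h.py <<'E'
import numpy as np, cv2
from workcell import env
def K(m): return np.array([[m["fx"],0,m["cx"]],[0,m["fy"],m["cy"]],[0,0,1.]])
def ray(m,uv):
    T=np.array(m["camera_from_world"]);R=T[:3,:3];t=T[:3,3]
    p=cv2.undistortPoints(np.array([[uv]],float),K(m),np.array(m["D"],float))[0,0]
    d=R.T@np.array([p[0],-p[1],-1.]);return -R.T@t,d/np.linalg.norm(d)
def onz(m,uv,z):
    o,d=ray(m,uv);return o+d*(z-o[2])/d[2]
def proj(m,P):
    T=np.array(m["camera_from_world"]);c=T[:3,:3]@np.array(P,float)+T[:3,3]
    c=c*[1,-1,-1];return cv2.projectPoints(c[None],np.zeros(3),np.zeros(3),K(m),np.array(m["D"],float))[0][0,0]
def tri(rs):
    A=0;b=0
    for o,d in rs:
        M=np.eye(3)-np.outer(d,d);A=A+M;b=b+M@o
    x=np.linalg.solve(A,b);return x,[float(np.linalg.norm((np.eye(3)-np.outer(d,d))@(x-o))) for o,d in rs]
def snap(n,f):
    m=env.camera_model(n);i=env.grab_frame(n);cv2.imwrite(f"pics/{f}.png",i[:,:,::-1]);return m,i
E
python3 - <<'E'
from h import *
import pickle
M={}
for n in("top","scene"):
    m,i=snap(n,n+"0");M[n]=m;print(n,m["fx"],ray(m,(320,240)),)
s=env.state();print(s)
E
```

```text
pics
top 494.0558135835883 (array([ 207.50313154,   31.38156266, 1597.62443703]), array([ 0.20562627, -0.01684663, -0.97848558]))
scene 599.7358569119539 (array([ -340.45305062, -1106.68730361,   953.70215097]), array([ 0.52032959,  0.67029074, -0.5291195 ]))
{'time_s': 0.1, 'qpos': array([-4.74987629e+01,  1.83495805e+01,  8.97002703e+01, -1.21801663e-03,
        7.20444607e+01, -1.14564856e+00]), 'qvel': array([ 0.00771281, -0.06994117, -0.2257952 , -0.02381736, -0.04285775,
        0.03612428]), 'effort': array([ 4.25796616e-04, -4.13332808e+01, -2.32509917e+01,  7.28071528e-02,
        4.21855494e-02, -6.90972024e-05]), 'ee_pos': array([ 396.55828551, -415.73696401,  213.18250772]), 'ee_rot': array([-1.79905684e+02, -7.27822287e-04,  4.36472615e+01]), 'force': array([0.16304457, 0.71344743, 0.81024231]), 'torque': array([ 0.00431449,  0.00673894, -0.00260333]), 'gripper_force': 0.0, 'gripper_width': 91.04281657119651}
```

View pics/top0.png

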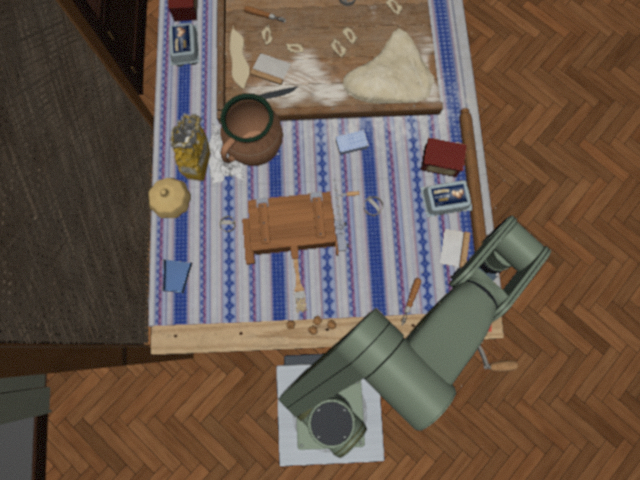

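View pics/scene0.png

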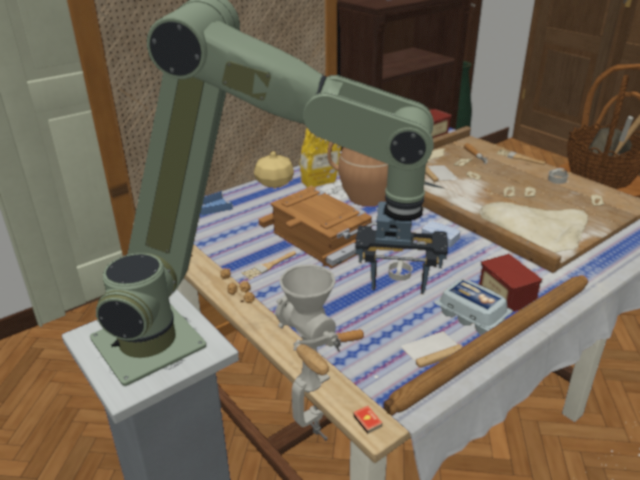

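The top view shows the box at about (292,225), the keeper and rod at its right near (340,225), and the pull near (295,255) with the brush in front of it. In the scene view the gripper hides part of the box's right side. I'll enlarge the top crop to get exact corners.

```bash
python3 - <<'E'
import cv2
i=cv2.imread("pics/top0.png")[180:300,225:385]
cv2.imwrite("pics/c0.png",cv2.resize(i,None,fx=5,fy=5,interpolation=cv2.INTER_CUBIC))
E
```

```text
(no output)
```

View pics/c0.png

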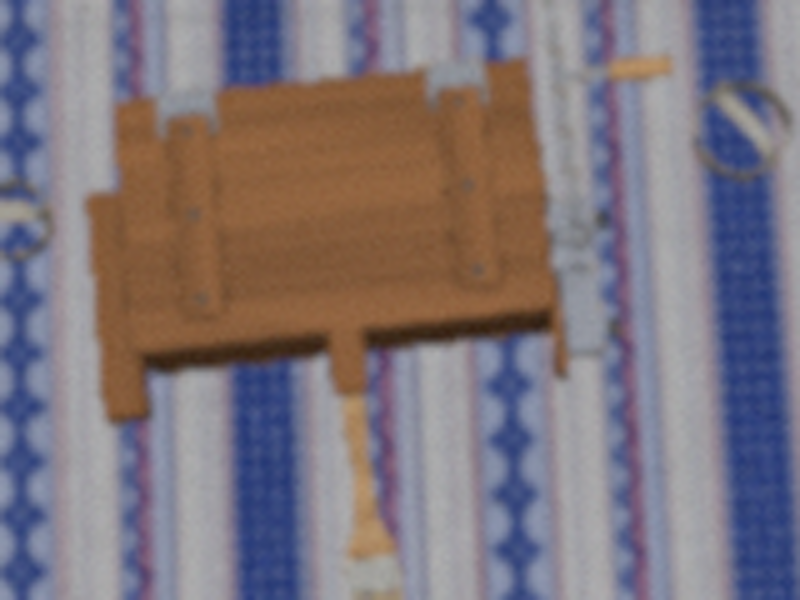

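The crop shows the lid corners at (138,355), (550,320), (527,60) and (115,100), the pull tip at (350,393), and the rod grip at (640,68), with its foot end behind the hinge.

```bash
python3 - <<'E'
from h import *
m=env.camera_model("top")
f=lambda c:((c[0]+.5)/5-.5+225,(c[1]+.5)/5-.5+180)
for n,c,z in[("FL",(138,355),113),("FR",(550,320),113),("BR",(527,60),113),("BL",(115,100),113),("pulltip",(350,393),113),("pullroot",(348,332),113),("gripmid",(640,68),106),("gripend",(668,66),106),("brushend",(355,398),10)]:
    print(n,onz(m,f(c),z).round(1))
w=env.camera_model("wrist");print(w["fx"],ray(w,(320,240)))
E
```

```text
FL [495.7 214.7 113. ]
FR [506.2 -38.4 113. ]
BR [673.2 -32.8 113. ]
BL [658.9 226.4 113. ]
pulltip [466.3  85.8 113. ]
pullroot [504.3  85.6 113. ]
gripmid [ 667. -104.  106.]
gripend [ 667.5 -121.7  106. ]
brushend [480.9  86.4  10. ]
356.62157446843787 (array([ 453.60135747, -361.92296187,  382.66701931]), array([-0.19996872, -0.19356116, -0.96049289]))
```

```bash
python3 -m jog '{"jaw":[91,91,91,91,91,91],"slide":[[0,0,-0.5],[0,0,-0.5],[0,0,-0.5],[0,0,-0.5],[0,0,-0.5],[0,0,-0.5]],"spin":[0.85,0.85,0.85,0.85,0.85,0.85]}'
python3 -m jog '{"jaw":[91,91,91,91,91,91,91,91,91,91],"slide":[[0.1,-1,0],[0.1,-1,0],[0.1,-1,0],[0.1,-1,0],[0.1,-1,0],[0.1,-1,0],[0.1,-1,0],[0.1,-1,0],[0.1,-1,0],[0.1,-1,0]],"spin":[0,0,0,0,0,0,0,0,0,0]}'
python3 -m jog '{"jaw":[91,91,91,91,91],"slide":[[0.1,-1,0],[0.1,-1,0],[0.1,-1,0],[0.1,-1,0],[0,0,0]],"spin":[0,0,0,0,0]}'
python3 - <<'E'
from h import *
import pickle
m,i=snap("wrist","w1");pickle.dump(m,open("w1.pkl","wb"));print(env.state()["ee_pos"],env.state()["ee_rot"])
E
```

```text
time_s: 0.7
ee_pos: [396.7, -415.9, 304.1]
ee_rot: [-180.0, 0.0, 2.6]
force: [-0.3, 0.5, 0.2]
gripper_width: 91.3
gripper_force: 0.0
time_s: 1.7
ee_pos: [411.5, -113.7, 303.6]
ee_rot: [-180.0, 0.0, 2.8]
force: [0.4, -0.1, 0.1]
gripper_width: 90.9
gripper_force: 0.0
time_s: 2.2
ee_pos: [417.7, 8.1, 303.6]
ee_rot: [-179.9, 0.0, 3.1]
force: [1.0, -0.0, 0.1]
gripper_width: 90.9
gripper_force: 0.0
[417.69486482   6.57129774 303.63059813] [1.79989840e+02 4.09153830e-02 3.03142096e+00]
```

View pics/w1.png

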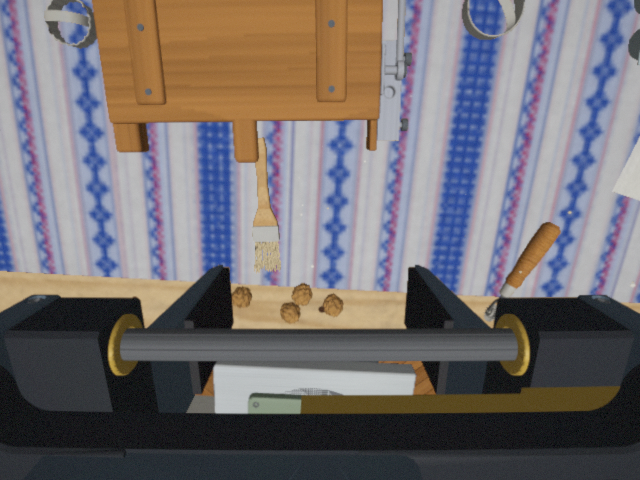

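The wrist view shows the lid's front corners near (108,122) and (380,120), the pull tip at (247,160), the brush below it, and the keeper at (390,40–138) with a round mark at (388,90) that may be the hole. I'll zoom in there.

```bash
python3 - <<'E'
from h import *
import pickle
i=cv2.imread("pics/w1.png")[0:150,340:440]
cv2.imwrite("pics/c1.png",cv2.resize(i,None,fx=4,fy=4,interpolation=cv2.INTER_CUBIC))
t=env.camera_model("top");w=pickle.load(open("w1.pkl","rb"))
f=lambda c:((c[0]+.5)/5-.5+225,(c[1]+.5)/5-.5+180)
for n,c,uv in[("FL",(138,355),(108,122)),("FR",(550,320),(380,120)),("tip",(350,393),(247,160))]:
    print(n,*tri([ray(t,f(c)),ray(w,uv)]),onz(w,uv,113).round(1))
for uv in [(388,90),(380,138),(401,138)]: print(uv,onz(w,uv,61).round(1))
E
```

```text
FL [497.92839041 215.65946852 112.34527737] [2.2747486625162003, 2.274748662515962] [500.  216.4 113. ]
FR [511.98708786 -43.45919373 102.32738793] [5.771029290963108, 5.771029290963051] [514.9 -46.4 113. ]
tip [469.38118853  85.77347624  92.79903471] [0.8760190553835278, 0.8760190553835807] [470.4  81.1 113. ]
(388, 90) [548.8 -60.3  61. ]
(380, 138) [498.6 -56.7  61. ]
(401, 138) [499.9 -80.1  61. ]
```

View pics/c1.png

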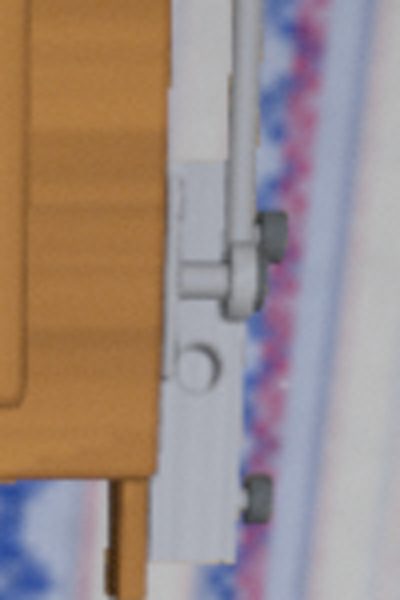

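The crop shows the hole as a round mark about 13 mm wide at crop (198,368), half-way along the keeper and about 12 mm in front of keeper_mid. Next I'll move above the pull.

```bash
python3 -m jog '{"jaw":[70,70,70,70,70,70],"slide":[[0.46,-0.48,0.82],[0.46,-0.48,0.82],[0.46,-0.48,0.82],[0.46,-0.48,0.82],[0.46,-0.48,0.82],[0,0,0]],"spin":[0.02,0,0,0,0,0]}' 15
python3 - <<'E'
from h import *
import pickle
m,i=snap("wrist","w2");pickle.dump(m,open("w2.pkl","wb"));print(env.state()["ee_pos"],env.state()["ee_rot"])
E
```

```text
time_s: 2.85
ee_pos: [482.6, 80.5, 177.5]
ee_rot: [180.0, 0.4, 2.7]
force: [-0.9, 0.4, -0.5]
gripper_width: 70.3
gripper_force: 0.0
[482.78445482  79.92092623 179.33699686] [179.93728973   0.25211036   2.70071799]
```

View pics/w2.png

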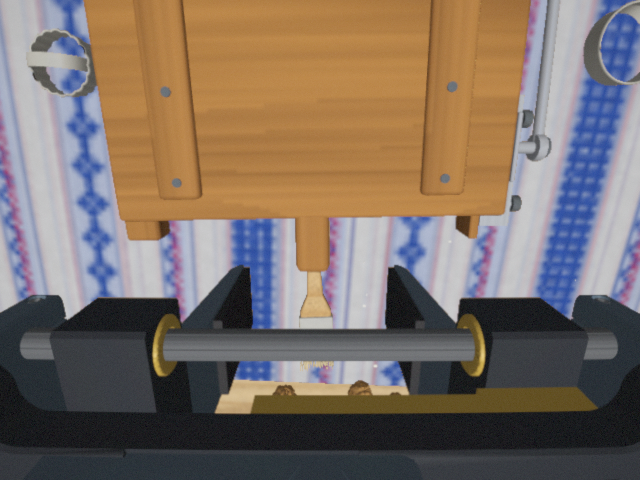

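Here the pull spans columns 296–328 and rows 217–271. The lid's front corners are at (120,219) and (507,214).

```bash
python3 - <<'E'
from h import *
import pickle
a=pickle.load(open("w1.pkl","rb"));b=pickle.load(open("w2.pkl","rb"))
for n,p,q in[("FL",(108.5,122),(120,219)),("FR",(379,119.5),(506,214)),("tip",(247,161),(312,271)),("cyl",(404,64),(541,147))]:
    print(n,*tri([ray(a,p),ray(b,q)]),onz(b,q,113).round(1))
print(onz(a,((198.5)/4-.5+340,368/4-.5),61))
E
```

```text
FL [500.06137107 218.68336079 107.23425533] [0.4515726552864875, 0.4515726552865036] [501.6 214.9 113. ]
FR [516.13433213 -46.2908047  110.27462366] [0.7848284614157456, 0.7848284614156744] [517.3 -45.3 113. ]
tip [468.57642916  82.87734299 107.55952076] [0.820498383451934, 0.820498383451897] [470.2  83.6 113. ]
cyl [564.06410256 -63.5386129  108.69400252] [2.4111484311018083, 2.411148431102126] [562.  -59.5 113. ]
[547.3379162  -61.71871168  61.        ]
```

```bash
python3 -m jog '{"jaw":[70,70,70,70,70,20,20,20,20,20],"slide":[[0.06,-0.13,0.6],[0,0,0.7],[0,0,0.7],[0,0,0.7],[0,0,0.35],[0,0,0],[0,0,0],[0,0,0],[0,0,0],[0,0,0]],"spin":[-0.08,0,0,0,0,0,0,0,0,0]}' 20
python3 -m jog '{"jaw":[20,20],"slide":[[0,0,0],[0,0,0]],"spin":[0,0]}' 20
python3 - <<'E'
import numpy as np
# lid path from (486,84,106): pull pos in box: H+188(-cos,sin)+7(sin,cos)
p=lambda t:np.array([-188*np.cos(t)+7*np.sin(t),188*np.sin(t)+7*np.cos(t)])
T=np.linspace(0,1.74,31)
for a,b in zip(T[:-1],T[1:]): print(round(b,2),((p(b)-p(a))/30).round(2),p(b).round(0))
E
```

```text
time_s: 3.9
ee_pos: [485.5, 84.7, 90.1]
ee_rot: [-180.0, -0.1, 3.3]
force: [1.0, 0.3, 0.5]
gripper_width: 32.9
gripper_force: 0.0
time_s: 4.1
ee_pos: [485.2, 85.0, 89.8]
ee_rot: [-180.0, -0.0, 3.4]
force: [-1.7, 1.9, 1.1]
gripper_width: 23.9
gripper_force: 20.0
0.06 [0.02 0.36] [-187.   18.]
0.12 [0.05 0.36] [-186.   29.]
0.17 [0.07 0.36] [-184.   39.]
0.23 [0.09 0.35] [-181.   50.]
0.29 [0.11 0.35] [-178.   60.]
0.35 [0.13 0.34] [-174.   71.]
0.41 [0.15 0.33] [-170.   81.]
0.46 [0.17 0.32] [-165.   90.]
0.52 [0.18 0.31] [-159.  100.]
0.58 [0.2 0.3] [-153.  109.]
0.64 [0.22 0.29] [-147.  118.]
0.7 [0.24 0.28] [-140.  126.]
0.75 [0.25 0.26] [-132.  134.]
0.81 [0.27 0.25] [-124.  141.]
0.87 [0.28 0.23] [-116.  148.]
0.93 [0.29 0.22] [-107.  155.]
0.99 [0.3 0.2] [-98. 161.]
1.04 [0.32 0.18] [-88. 166.]
1.1 [0.33 0.16] [-79. 171.]
1.16 [0.33 0.14] [-69. 175.]
1.22 [0.34 0.12] [-58. 179.]
1.28 [0.35 0.1 ] [-48. 182.]
1.33 [0.35 0.08] [-37. 184.]
1.39 [0.36 0.06] [-27. 186.]
1.45 [0.36 0.04] [-16. 187.]
1.51 [0.36 0.02] [ -5. 188.]
1.57 [ 0.36 -0.  ] [  6. 188.]
1.62 [ 0.36 -0.02] [ 17. 187.]
1.68 [ 0.36 -0.04] [ 28. 186.]
1.74 [ 0.36 -0.06] [ 39. 184.]
```

```bash
python3 -m jog '{"jaw":[20,20,20,20,20,20,20,20,20,20],"slide":[[0.02,0,-0.36],[0.05,0,-0.36],[0.07,0,-0.36],[0.09,0,-0.35],[0.11,0,-0.35],[0.13,0,-0.34],[0.15,0,-0.33],[0.17,0,-0.32],[0.18,0,-0.31],[0.2,0,-0.3]],"spin":[0,0,0,0,0,0,0,0,0,0]}' 20
```

```text
time_s: 5.1
ee_pos: [519.4, 87.1, 191.4]
ee_rot: [-179.9, 0.1, 3.3]
force: [-1.2, 4.8, -4.5]
gripper_width: 24.0
gripper_force: 20.9
```

```bash
python3 -m jog '{"jaw":[20,20,20,20,20,20,20,20,20,20],"slide":[[0.22,0,-0.29],[0.24,0,-0.28],[0.25,0,-0.26],[0.27,0,-0.25],[0.28,0,-0.23],[0.29,0,-0.22],[0.3,0,-0.2],[0.32,0,-0.18],[0.33,0,-0.16],[0.33,0,-0.14]],"spin":[0,0,0,0,0,0,0,0,0,0]}' 20
python3 -m jog '{"jaw":[20,20,20,20,20,20,20,20],"slide":[[0.34,0,-0.12],[0.35,0,-0.10],[0.35,0,-0.08],[0.36,0,-0.06],[0.36,0,-0.04],[0.36,0,-0.02],[0.36,0,0],[0.3,0,0.02]],"spin":[0,0,0,0,0,0,0,0]}' 20
```

```text
time_s: 6.1
ee_pos: [604.4, 92.5, 258.5]
ee_rot: [-179.9, 0.1, 3.3]
force: [-2.9, 5.4, 0.5]
gripper_width: 24.2
gripper_force: 20.0
time_s: 6.9
ee_pos: [689.2, 97.9, 272.0]
ee_rot: [-179.9, -0.2, 3.3]
force: [-1.5, 5.5, 3.8]
gripper_width: 23.6
gripper_force: 20.0
```

```bash
python3 -m jog '{"jaw":[20,20,20,20,20,20,20],"slide":[[0.16,0,0.01],[0.16,0,0.02],[0.13,0,0.02],[0.12,0,0.02],[0.1,0,0.02],[0.07,0,0.01],[0,0,0]],"spin":[0,0,0,0,0,0,0]}' 20
```

```text
time_s: 7.6
ee_pos: [711.6, 99.3, 269.1]
ee_rot: [-179.9, -0.3, 3.3]
force: [-0.3, 5.9, 4.1]
gripper_width: 23.5
gripper_force: 20.0
```

```bash
python3 -m jog '{"jaw":[60,60,60,60,60,60,60,60],"slide":[[0,0,0],[0,0,0],[0,0,0],[0,0,0],[0,0,-0.4],[0,0,-0.7],[0,0,-0.7],[0,0,-0.6]],"spin":[0,0,0,0,0,0,0,0]}' 20
python3 -m jog '{"jaw":[60,60,60,60,60,60,60,60,60],"slide":[[-0.46,0.9,0],[-0.46,0.9,0],[-0.46,0.9,0],[-0.46,0.9,0],[-0.46,0.9,0],[-0.46,0.9,0],[-0.46,0.9,0],[-0.46,0.9,0],[-0.46,0.9,0]],"spin":[0,0,0,0,0,0,0,0,0]}'
python3 -m jog '{"jaw":[60,60,60,60,60,60,60,60,60,60],"slide":[[0,0,0],[0,0,0],[0,0,0],[0,0,0],[0,0,0],[0,0,0],[0,0,0],[0,0,0],[0,0,0],[0,0,0]],"spin":[-1,-1,-1,-1,-1,-1,-1,-1,-1,-1]}'
python3 -m jog '{"jaw":[60,60,60],"slide":[[0,0,0],[0,0,0],[0,0,0]],"spin":[-0.65,-0.6,0]}'
python3 - <<'E'
from h import *
import pickle
m,i=snap("wrist","w3");pickle.dump(m,open("w3.pkl","wb"));print(env.state()["ee_pos"],env.state()["ee_rot"])
E
```

```text
time_s: 8.4
ee_pos: [710.5, 97.6, 340.4]
ee_rot: [180.0, -0.1, 3.3]
force: [-0.2, 0.1, -0.2]
gripper_width: 60.2
gripper_force: 0.0
time_s: 9.3
ee_pos: [599.9, -153.3, 339.3]
ee_rot: [180.0, -0.1, 3.3]
force: [0.1, 0.6, 0.7]
gripper_width: 60.2
gripper_force: 0.0
time_s: 10.3
ee_pos: [600.5, -152.2, 339.3]
ee_rot: [179.9, 0.0, 83.6]
force: [-0.5, -0.4, -0.1]
gripper_width: 59.7
gripper_force: 0.0
time_s: 10.6
ee_pos: [600.5, -152.2, 339.2]
ee_rot: [179.9, 0.0, 93.3]
force: [0.3, -0.9, -0.1]
gripper_width: 59.6
gripper_force: 0.0
[ 600.53420405 -152.19390956  339.01182943] [1.79939945e+02 3.31997507e-02 9.32224518e+01]
```

View pics/w3.png

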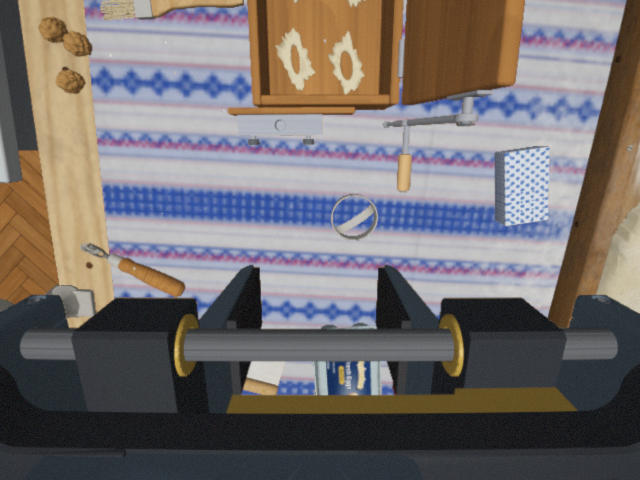

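The lid stands open. In the wrist view the keeper spans (238–322, 114–138) with the hole at about (280,125). The grip bar lies at (404,155–190), the rod's foot is near (387,124), and the pivot is near (466,118).

```bash
python3 - <<'E'
from h import *
import pickle
a=pickle.load(open("w1.pkl","rb"));c=pickle.load(open("w3.pkl","rb"))
i=cv2.imread("pics/w3.png")
g=cv2.cvtColor(i,cv2.COLOR_BGR2GRAY)
print(g[116:136:1,270:292])
hsv=cv2.cvtColor(i,cv2.COLOR_BGR2HSV)[145:200,390:420]
m=cv2.inRange(hsv,(8,90,60),(25,255,255));n,l,s,ce=cv2.connectedComponentsWithStats(m);k=1+s[1:,4].argmax();print("grip",s[k],ce[k]+[390,145])
print("holetri",tri([ray(a,(389.1,91.5)),ray(c,(280,125))]),onz(c,(280,125),61))
gp=ce[k]+[390,145]
for z in(106,110,115):print("grip",z,onz(c,gp,z))
for p in[(238,114),(323,114),(238,138),(322,136)]:print("keeper",onz(c,p,61))
H=np.array([672.5,94.4]);y=np.deg2rad(3.3)
t=1.74
for bx,by,bz in[(80-80*0,-202,114)]:print(proj(c,[*(H+[bx-80,by]@np.array([[np.cos(y),np.sin(y)],[-np.sin(y),np.cos(y)]])),bz]))
E
```

```text
[[180 180 179 179 180 179 180 179 180 181 180 180 179 181 181 180 181 180
  182 182 180 179]
 [181 182 181 182 182 181 182 181 182 181 182 183 181 181 181 182 181 181
  181 182 181 181]
 [183 182 184 183 182 182 183 182 179 182 178 180 181 182 183 181 181 181
  183 181 181 182]
 [180 181 181 181 182 180 177 166 155 154 154 165 174 180 180 181 181 180
  180 181 180 180]
 [180 179 179 177 177 175 158 131 115 139 145 167 164 169 176 177 176 178
  178 177 177 177]
 [180 179 176 178 176 157 128 127 164 174 174 177 174 169 168 177 179 180
  178 178 179 179]
 [180 179 180 178 170 138 118 165 179 181 180 181 180 179 173 175 180 179
  179 179 179 179]
 [180 180 181 178 161 122 152 178 183 185 182 183 182 182 175 170 179 179
  180 177 180 180]
 [183 181 181 179 157 119 154 180 183 183 183 183 181 182 179 170 180 179
  180 180 181 179]
 [182 182 181 179 162 114 153 177 182 181 180 180 180 180 179 171 178 181
  181 181 180 181]
 [180 184 182 181 166 129 152 176 179 177 180 180 179 179 178 173 180 182
  181 180 181 181]
 [181 180 180 180 169 134 142 174 182 182 182 181 182 180 178 175 180 181
  1
[... 641 characters left out ...]
79 180
  179 180 180 179]
 [182 181 183 183 183 182 182 182 181 181 167 165 166 166 167 167 166 165
  165 165 166 166]]
grip [  7   9  14  37 431] [403.774942   171.70765661]
holetri (array([547.82582594, -62.40263592,  57.00872321]), [0.004977344655844745, 0.004977344655793384]) [548.24014864 -62.50553478  61.        ]
grip 106 [ 692.16105274 -105.32173964  106.        ]
grip 110 [ 691.19631892 -105.00680553  110.        ]
grip 115 [ 689.99040165 -104.6131379   115.        ]
keeper [497.94797351 -52.71422504  61.        ]
keeper [598.88283482 -47.11135787  61.        ]
keeper [497.89513607 -80.3190827   61.        ]
keeper [599.20993256 -72.32797539  61.        ]
[397.95995416 173.74463899]
```

```bash
python3 - <<'E'
from h import *
from scipy.optimize import least_squares as ls
import pickle
P=np.array([[485.2,85,89.8],[519.4,87.1,191.4],[604.4,92.5,258.5],[689.2,97.9,272],[711.6,99.3,269.1]])
y=np.deg2rad(3.3);u=np.array([np.cos(y),np.sin(y)])
q=np.c_[(P[:,:2]-[485.2,85])@u,P[:,2]+19]
r=ls(lambda v:np.hypot(q[:,0]-v[0],q[:,1]-v[1])-v[2],[188,99,188]);print(r.x,r.fun, "H",np.array([485.2,85])+r.x[0]*u)
c=pickle.load(open("w3.pkl","rb"))
for p in[(466,121),(387,124)]:print(onz(c,p,99+117),onz(c,p,60))
E
```

```text
[190.65986707 100.58257906 190.90890146] [-0.07203154  0.19180124 -0.19212892  0.00391586  0.06844336] H [675.54371805  95.97514973]
[709.74152876 -54.60661865 216.        ] [770.88754683 -44.46410208  60.        ]
[648.01599297 -60.73955047 216.        ] [676.24771998 -53.86733525  60.        ]
```

```bash
python3 -m jog '{"jaw":[60,60,60,60,60,60,60,60,60],"slide":[[0.34,0.77,0],[0.34,0.77,0],[0.34,0.77,0],[0.34,0.77,0],[0,0,1],[0,0,1],[0,0,1],[0,0,1],[0,0,0.8]],"spin":[0,0,0,0,0,0,0,0,0]}'
python3 -m jog '{"jaw":[60],"slide":[[0,0,0]],"spin":[0]}'
python3 - <<'E'
from h import *
import pickle
m,i=snap("wrist","w4");pickle.dump(m,open("w4.pkl","wb"));print(env.state()["ee_pos"],env.state()["ee_rot"])
print(proj(m,[690,-105,113]))
E
```

```text
time_s: 11.55
ee_pos: [689.9, -105.9, 192.6]
ee_rot: [-179.9, -0.0, 93.2]
force: [-0.2, 0.1, 0.2]
gripper_width: 59.9
gripper_force: 0.0
time_s: 11.65
ee_pos: [688.3, -105.7, 190.3]
ee_rot: [-179.6, -0.1, 93.2]
force: [-0.5, -0.4, 0.5]
gripper_width: 60.0
gripper_force: 0.0
[ 689.62689296 -105.90809829  192.96909447] [-1.79817559e+02 -3.21189073e-02  9.32566557e+01]
[323.14547094 249.22754889]
```

View pics/w4.png

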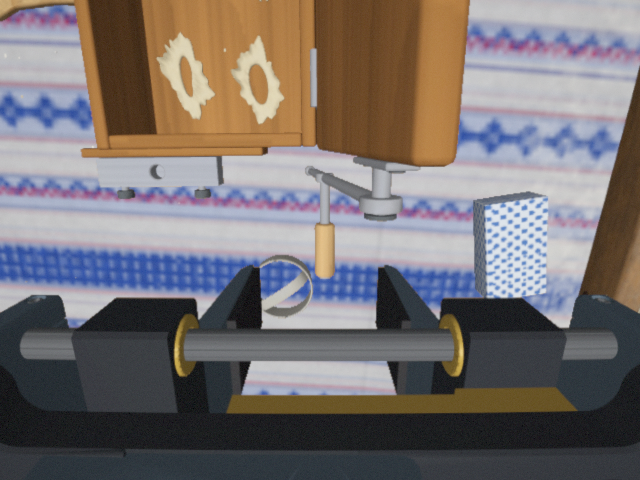

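The wooden grip is at (315–335, 222–279), centred between the fingers, with the hole at (158,171) and the foot ball at (311,170).

```bash
python3 - <<'E'
from h import *
import pickle
a=pickle.load(open("w1.pkl","rb"));c=pickle.load(open("w3.pkl","rb"));d=pickle.load(open("w4.pkl","rb"))
print("grip",tri([ray(c,(403.8,172)),ray(d,(325,250))]))
print("hole",tri([ray(a,(389.1,91.5)),ray(c,(279.9,124.6)),ray(d,(158.5,171))]),onz(d,(158.5,171),61))
E
```

```text
grip (array([ 691.07916914, -105.4443521 ,  112.18848477]), [0.44217328966092406, 0.4421732896609379])
hole (array([547.83242121, -62.05168278,  56.58421959]), [0.41781830513866486, 0.21801511752248032, 0.3464226223638057]) [550.0099256  -61.24229805  61.        ]
```

```bash
python3 -m jog '{"jaw":[60,60,60,60,60,12,12,12,12,12],"slide":[[0,0.05,0.9],[0,0,0.9],[0,0,0.8],[0,0,0.5],[0,0,0.2],[0,0,0],[0,0,0],[0,0,0],[0,0,0],[0,0,0]],"spin":[0,0,0,0,0,0,0,0,0,0]}' 25
python3 -m jog '{"jaw":[12,12,12],"slide":[[0,0,0],[0,0,0],[0,0,0]],"spin":[0,0,0]}' 25
cat > kin.py <<'E'
import numpy as np
# box-plane coords relative to hinge H (x back, z up); t lid angle, f rod swing from stowed (foot forward)
def P(t): return 120*np.array([-np.cos(t),np.sin(t)])+7*np.array([np.sin(t),np.cos(t)])
def D(t,f):
    a=t+f; return np.array([np.cos(a),-np.sin(a)])
def G(t,f): return P(t)+105*D(t,f)
def F(t,f): return P(t)+160*D(t,f)
E
python3 - <<'E'
from kin import *
from scipy.optimize import fsolve
print(G(1.75,0),F(1.75,0),G(1.75,.3),F(1.75,.3))
for hx in(-130.5,):
  for z in(-45.5,-33.5,-28.5,-20):
    s=fsolve(lambda v:F(*v)-[hx,z],[.97,.9]);print(z,s,G(*s))
E
```

```text
time_s: 12.7
ee_pos: [692.1, -105.9, 95.9]
ee_rot: [179.9, 0.0, 93.3]
force: [-0.1, -0.5, 0.1]
gripper_width: 22.8
gripper_force: 0.0
time_s: 13.0
ee_pos: [691.9, -105.9, 95.5]
ee_rot: [180.0, 0.0, 93.3]
force: [-0.2, 0.0, 1.8]
gripper_width: 14.5
gripper_force: 25.0
[ 9.56159246 13.51206681] [ -0.2419406  -40.60716026] [-20.13520429  23.65754253] [-45.49420231 -25.14738775]
-45.5 [0.93544659 1.05314192] [-108.18410608    4.76928365]
-33.5 [1.04337074 1.02346584] [-104.32292664   14.87107432]
-28.5 [1.0876004  1.01362972] [-102.67508349   18.9423231 ]
-20 [1.16130496 1.00044213] [-99.85670593  25.67262341]
```

```bash
python3 - <<'E'
from kin import *
def show(L):
    for a,b in zip(L[:-1],L[1:]):
        d=(G(*b)-G(*a))/30;print(np.round(b,2),"[0,%.2f,%.2f]"%(d[0],-d[1]),F(*b).round(0))
show([(1.75,f) for f in (0,.05,.1,.2,.3,.4,.5,.6,.7,.8,.9,1.0)]);print()
show([(t,1.0) for t in np.arange(1.75,1.14,-.05)])
E
```

```text
[1.75 0.05] [0,-0.17,-0.04] [ -8. -39.]
[1.75 0.1 ] [0,-0.17,-0.04] [-16. -37.]
[1.75 0.2 ] [0,-0.33,-0.11] [-31. -32.]
[1.75 0.3 ] [0,-0.32,-0.15] [-45. -25.]
[1.75 0.4 ] [0,-0.30,-0.18] [-59. -17.]
[1.75 0.5 ] [0,-0.28,-0.21] [-72.  -8.]
[1.75 0.6 ] [0,-0.26,-0.23] [-84.   3.]
[1.75 0.7 ] [0,-0.24,-0.26] [-95.  15.]
[1.75 0.8 ] [0,-0.21,-0.28] [-105.   28.]
[1.75 0.9 ] [0,-0.18,-0.30] [-113.   41.]
[1.75 1.  ] [0,-0.15,-0.32] [-120.   56.]

[1.7 1. ] [0,-0.13,0.12] [-122.   50.]
[1.65 1.  ] [0,-0.12,0.12] [-125.   44.]
[1.6 1. ] [0,-0.11,0.13] [-127.   37.]
[1.55 1.  ] [0,-0.11,0.14] [-128.   31.]
[1.5 1. ] [0,-0.10,0.14] [-130.   24.]
[1.45 1.  ] [0,-0.09,0.15] [-131.   18.]
[1.4 1. ] [0,-0.08,0.15] [-131.   11.]
[1.35 1.  ] [0,-0.08,0.15] [-132.    5.]
[1.3 1. ] [0,-0.07,0.16] [-132.   -2.]
[1.25 1.  ] [0,-0.06,0.16] [-132.   -8.]
[1.2 1. ] [0,-0.05,0.16] [-131.  -15.]
[1.15 1.  ] [0,-0.05,0.17] [-130.  -22.]
```

```bash
python3 -m jog '{"jaw":[12,12,12,12,12],"slide":[[0,-0.17,-0.04],[0,-0.17,-0.04],[0,-0.33,-0.11],[0,-0.32,-0.15],[0,0,0]],"spin":[0,0,0,0,0]}' 25
```

```text
time_s: 13.5
ee_pos: [659.3, -108.0, 104.9]
ee_rot: [-179.8, -0.0, 93.3]
force: [-0.9, -1.6, -4.2]
gripper_width: 14.7
gripper_force: 25.0
```

```bash
python3 -m jog '{"jaw":[12,12,12,12,12,12,12,12],"slide":[[0,-0.30,-0.18],[0,-0.28,-0.21],[0,-0.26,-0.23],[0,-0.24,-0.26],[0,-0.21,-0.28],[0,-0.18,-0.30],[0,-0.15,-0.32],[0,0,0]],"spin":[0,0,0,0,0,0,0,0]}' 25
```

```text
time_s: 14.3
ee_pos: [614.1, -110.7, 161.1]
ee_rot: [179.8, 0.1, 93.3]
force: [0.9, -3.1, -0.2]
gripper_width: 14.4
gripper_force: 25.0
```

```bash
python3 -m jog '{"jaw":[12,12,12,12,12,12,12,12],"slide":[[0,-0.13,0.12],[0,-0.12,0.12],[0,-0.11,0.13],[0,-0.11,0.14],[0,-0.1,0.14],[0,-0.09,0.15],[0,-0.08,0.15],[0,0,0]],"spin":[0,0,0,0,0,0,0,0]}' 25
python3 -m jog '{"jaw":[12,12,12,12,12],"slide":[[0,-0.08,0.15],[0,-0.07,0.16],[0,-0.06,0.16],[0,-0.05,0.16],[0,0,0]],"spin":[0,0,0,0,0]}' 25
python3 - <<'E'
from h import *
from kin import *
from scipy.optimize import fsolve
import pickle
m,i=snap("wrist","w5");pickle.dump(m,open("w5.pkl","wb"));s=env.state();p=s["ee_pos"];print(p,s["force"])
u=np.array([.99834,.0576]);g=G(1.75,0)+[(p[:2]-[691.9,-105.9])@u,p[2]-95.5]
v=fsolve(lambda v:G(*v)-g,[1.2,1.0]);print(v,F(*v),g);print(proj(m,[548.5,-62,61]))
cv2.imwrite("pics/c5.png",cv2.resize(i[60:260,120:380,::-1],None,fx=3,fy=3,interpolation=cv2.INTER_CUBIC))
E
```

```text
time_s: 15.1
ee_pos: [589.5, -112.1, 128.7]
ee_rot: [-179.7, 0.0, 93.3]
force: [-0.8, -5.4, 1.2]
gripper_width: 14.7
gripper_force: 25.0
time_s: 15.6
ee_pos: [581.1, -112.7, 109.4]
ee_rot: [-179.6, 0.0, 93.4]
force: [-1.4, -6.5, -0.4]
gripper_width: 14.8
gripper_force: 25.0
[ 581.09991268 -112.65095143  109.52626452] [-2.75206242 -6.13366919 -1.25856504]
[1.16777413 1.02079906] [-133.30076174  -17.29591755] [-101.44342151   27.53833134]
[271.98747431 181.91834019]
```

View pics/c5.png

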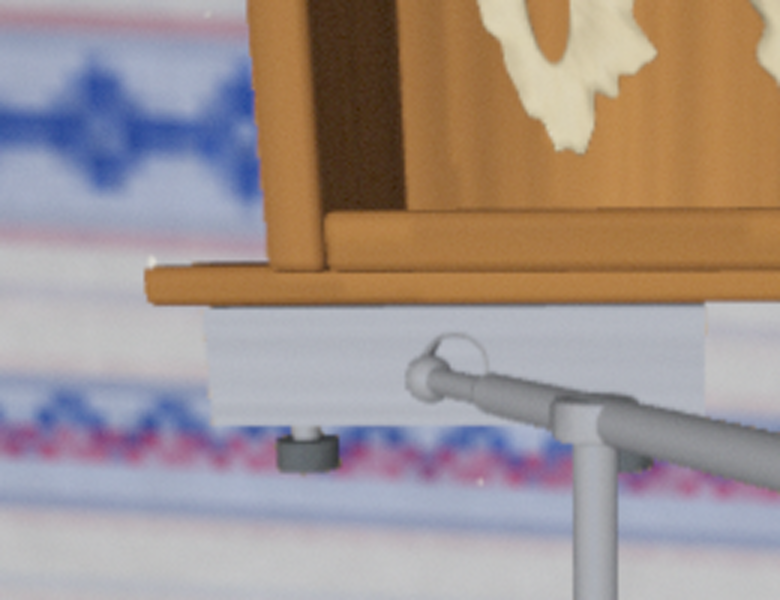

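The foot ball is at crop (428,379), pixel about (262.5,186.2). It sits above and slightly in front of the hole, which is centred near crop (456,366), pixel (272,181.8), matching my hole estimate.

```bash
python3 - <<'E'
from h import *
import pickle
from kin import *
from scipy.optimize import fsolve
m=pickle.load(open("w5.pkl","rb"))
u=np.array([.99834,.0576]);v=np.array([-.0576,.99834])
h=onz(m,(272,181.8),61)
for z in(78,82,86):
    f=onz(m,(262.5,186.2),z);print(z,f.round(1),"foot-hole along,across",((f-h)[:2]@u).round(1),((f-h)[:2]@v).round(1))
for tgt in(-133.3,-130.5,-129,-127):
  for z in(-28,-33.5,-45.5):
    s=fsolve(lambda q:F(*q)-[tgt,z],[1.,1.]);print(tgt,z,s.round(2),(G(*s)-[-101.44,27.54]).round(1))
E
```

```text
78 [545.4 -62.5  78. ] foot-hole along,across -3.1 -0.4
82 [546. -62.  82.] foot-hole along,across -2.5 0.1
86 [546.7 -61.4  86. ] foot-hole along,across -1.8 0.6
-133.3 -28 [1.08 1.04] [-3.5 -8.4]
-133.3 -33.5 [1.03 1.05] [ -5.2 -12.9]
-133.3 -45.5 [0.92 1.08] [ -9. -23.]
-130.5 -28 [1.09 1.01] [-1.1 -8.2]
-130.5 -33.5 [1.04 1.02] [ -2.9 -12.7]
-130.5 -45.5 [0.94 1.05] [ -6.7 -22.8]
-129 -28 [1.1 1. ] [ 0.2 -8.1]
-129 -33.5 [1.05 1.01] [ -1.6 -12.5]
-129 -45.5 [0.94 1.04] [ -5.6 -22.6]
-127 -28 [1.11 0.98] [ 1.9 -7.9]
-127 -33.5 [1.06 0.99] [  0.  -12.4]
-127 -45.5 [0.95 1.02] [ -4.  -22.5]
```

```bash
python3 -m jog '{"jaw":[12,12,12,12,12],"slide":[[0,-0.01,0.1],[0,-0.02,0.1],[0,-0.02,0.1],[0,-0.02,0.05],[0,0,0]],"spin":[0,0,0,0,0]}' 25
python3 -m jog '{"jaw":[12,12,12,12],"slide":[[0,-0.01,0.03],[0,-0.01,0.03],[0,0,0],[0,0,0]],"spin":[0,0,0,0]}' 25
python3 -m jog '{"jaw":[12,12,12,12],"slide":[[0,-0.01,0.03],[0,-0.01,0.03],[0,0,0],[0,0,0]],"spin":[0,0,0,0]}' 25
```

```text
time_s: 16.15
ee_pos: [579.1, -112.8, 99.1]
ee_rot: [-179.7, 0.0, 93.4]
force: [-1.3, -6.5, -1.0]
gripper_width: 14.3
gripper_force: 25.0
time_s: 16.55
ee_pos: [578.7, -112.8, 97.5]
ee_rot: [-179.7, 0.0, 93.3]
force: [-1.4, -7.0, -0.3]
gripper_width: 14.2
gripper_force: 25.0
time_s: 16.95
ee_pos: [578.1, -112.9, 95.7]
ee_rot: [-179.7, 0.0, 93.4]
force: [-2.1, -6.1, -1.5]
gripper_width: 14.2
gripper_force: 25.0
```

```bash
for k in 1 2; do python3 -m jog '{"jaw":[12,12,12,12],"slide":[[0,-0.01,0.03],[0,-0.01,0.03],[0,0,0],[0,0,0]],"spin":[0,0,0,0]}' 25 | egrep 'time|pos|force: \['; done
```

```text
time_s: 17.35
ee_pos: [577.4, -112.9, 93.8]
force: [-1.3, -7.3, -2.3]
time_s: 17.75
ee_pos: [576.8, -113.0, 92.0]
force: [-1.3, -6.4, -1.6]
```

```bash
for k in 1 2 3; do python3 -m jog '{"jaw":[12,12,12,12],"slide":[[0,-0.01,0.025],[0,-0.01,0.025],[0,0,0],[0,0,0]],"spin":[0,0,0,0]}' 25 | egrep 'time|pos|force: \['; done
python3 - <<'E'
from h import *
from kin import *
from scipy.optimize import fsolve
import pickle
m,i=snap("wrist","w6");pickle.dump(m,open("w6.pkl","wb"));s=env.state();p=s["ee_pos"];print(p,s["force"])
u=np.array([.99834,.0576]);g=G(1.75,0)+[(p[:2]-[691.9,-105.9])@u,p[2]-95.5]
v=fsolve(lambda v:G(*v)-g,[1.0,1.0]);print(v,F(*v),g)
cv2.imwrite("pics/c6.png",cv2.resize(i[60:260,120:380,::-1],None,fx=3,fy=3,interpolation=cv2.INTER_CUBIC))
E
```

```text
time_s: 18.15
ee_pos: [576.2, -113.0, 90.5]
force: [-1.5, -6.2, -1.3]
time_s: 18.55
ee_pos: [575.5, -113.0, 89.0]
force: [-2.4, -7.1, -1.5]
time_s: 18.95
ee_pos: [574.9, -113.0, 87.5]
force: [-2.3, -6.4, -1.8]
[ 574.89073997 -113.06688237   87.4733274 ] [-1.54446255 -7.11596311 -1.50443625]
[0.94404026 1.04820093] [-130.16560705  -44.70204136] [-107.66624462    5.48539422]
```

View pics/c6.png

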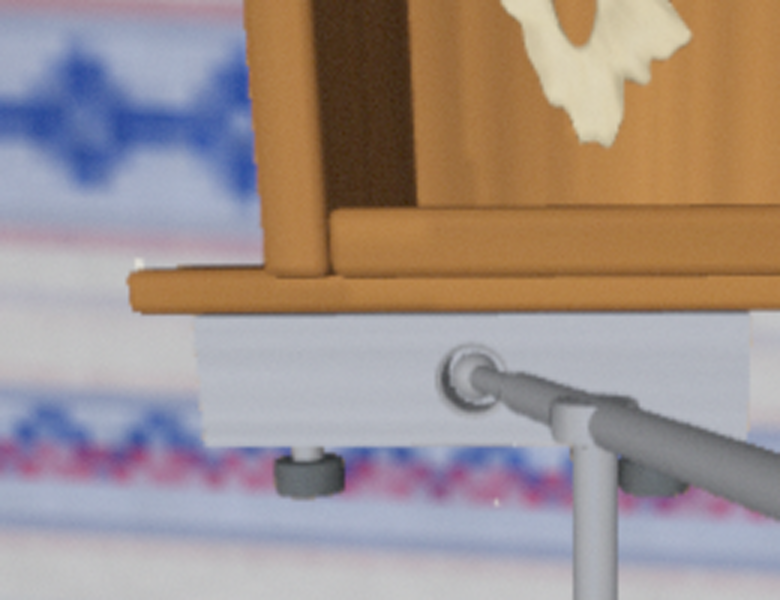

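The foot ball is inside the hole ring at crop (472,372) and clearly below the keeper's top. I'll keep lowering in small steps until I feel the bottom.

```bash
for k in 1 2 3; do python3 -m jog '{"jaw":[12,12,12],"slide":[[0,-0.01,0.02],[0,0,0],[0,0,0]],"spin":[0,0,0]}' 25 | egrep 'time|pos|force: \['; done
```

```text
time_s: 19.3
ee_pos: [574.8, -113.1, 87.1]
force: [-1.2, -6.7, -0.4]
time_s: 19.6
ee_pos: [574.8, -113.1, 86.9]
force: [-1.5, -6.2, 0.5]
time_s: 19.9
ee_pos: [574.7, -113.1, 86.8]
force: [-2.6, -6.1, 4.1]
```

```bash
python3 -m jog '{"jaw":[22,30,50,50,50,50],"slide":[[0,0,0],[0,0,0],[0,0,0],[0,0,0],[0,0,0],[0,0,0]],"spin":[0,0,0,0,0,0]}' 
python3 -m jog '{"jaw":[50,50,50,50,50,50,50,50,50,50],"slide":[[0,0,-0.2],[0,0,-0.4],[0,0,-0.6],[0,0,-0.8],[0,0,-0.8],[-0.5,0,-0.8],[-0.5,0,-0.8],[-0.5,0,-0.8],[-0.5,0,-0.5],[0,0,0]],"spin":[0,0,0,0,0,0,0,0,0,0]}' 
python3 - <<'E'
from h import *
m,i=snap("wrist","w7");print(env.state()["ee_pos"],env.state()["force"])
E
```

```text
time_s: 20.5
ee_pos: [576.5, -112.4, 87.3]
ee_rot: [-180.0, -0.0, 93.3]
force: [0.2, 0.1, 0.8]
gripper_width: 50.1
gripper_force: 0.0
time_s: 21.5
ee_pos: [581.2, -174.3, 262.0]
ee_rot: [179.6, 0.2, 93.2]
force: [1.1, 1.3, 0.3]
gripper_width: 50.3
gripper_force: 0.0
[ 580.34047974 -172.96933542  260.01356344] [-0.97492333 -0.2308781   0.61383259]
```

View pics/w7.png

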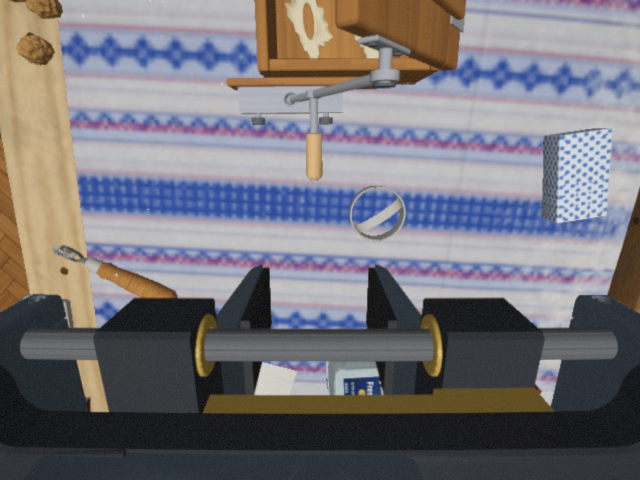

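The lid is propped half open, the foot is in the hole at (291,99), the grip is free at (314,155), and the surrounding things haven't moved. I'm handing it in.

```bash
python3 -c "
from workcell import env
print(env.job_done())"
```

```text
the job is handed in; nothing more can be done
None
```

The lid is propped half open at about 0.94 rad with the rod's foot home in the keeper hole; the hole's bottom was felt at about 4 N, the gripper is clear, and the job is handed in at about 21.5 s.

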